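# Complete the tool tray and shift the hold-down lever through its gate

## Robot

A 6-joint arm with a two-finger parallel gripper is mounted at the origin on a cart in front of the work surface, level with it; the furniture and walls round the work are solid. World frame = base frame: x ahead of the robot, y to its left, z up, the work surface at z = 0. Lengths are in m, angles in degrees, forces in N, time in s.
With the tool pointing down it reaches from about 0.375 to 0.925 m from the base axis. Payload 5.7 kg.
Tool frame: the origin (TCP) lies on the front face of the gripper's body, between the roots of the fingers; the fingertips stand 80 mm ahead of it and the grasp point (between the pads) lies 61 mm ahead of it (arm.tips_ahead is the distance from the TCP to the fingertips, in m); z points along the fingers, y is the line along which they close (so a half turn about z gives the same grasp; the last joint's range is limited). The gripper opens to 88 mm and grips with 3 to 60 N. Pads are 20 mm wide; open, the fingers measure 115 mm over their backs; the gripper's body (75 mm by 178 mm) begins 61 mm behind the grasp point.
Start: joints at [57.863, 20.558, 86.54, -0, 72.909, -6.595], TCP at [0.259, 0.541, 0.303] pointing down, gripper open.
Joint ranges: [-170.27, 170.27], [-57.76, 135], [12.27, 136.19], [-55.21, 235.2], [11.17, 155.16], [-170.74, 170.74]. Speed limits (degrees/s): [136.94, 136.94, 180, 180, 180, 180].

## Interface

Orientations are given as a 3x3 rotation matrix whose columns are the frame's x, y, z axes.
In Python, from bench import arm gives the robot as it stands. The module is installed in compiled form; this text tells all that it offers.
- The arm moves only by the shell command python3 -m pendant 'ROWS' [FORCE]. ROWS is JSON, a list of rows, each an object with "travel": the shift along the tool's x, y, z in m, a list of three; "turn": the turn about the tool's z in rad; "claw": the gripper's target within -1 to 1 (shut at 1, half-way at 0, fully open at -1). A call has exactly 8 rows; each row is the pose to reach, as a shift and turn from the pose commanded when the call began, along the tool's axes at that moment; what a row does not reach only later rows make up. A row lasts 1/10 s, in which the tool goes at most 50 mm and 8.59 degrees, less where a joint would pass 70% of its speed; a pose out of reach is approached as far as the arm can. A call with a gripper value outside its range is refused whole. The fingers move at their own pace and stop on an object; FORCE is the grip in N (left out, the last holds). Time passes only in rows, so rows that repeat a pose let the fingers close, or fill a call up. It gives the time, the measured TCP pose, the force, the opening and the grip force at its end, in the units of the state.
- arm.sense(): the state, without advancing time (a new reading comes with each control period).
- arm.get_image(name): name is "scene" or "top" or "wrist"; returns a dict with "image" (420x560x3 uint8, red, green, blue), "K" (3x3 intrinsics, pixels), "pose" (4x4, takes a point from camera to world coordinates); the wrist camera has in their place "hand_eye" (4x4, takes a point from camera to tool coordinates, whose origin is the TCP and whose axes are the flange's). Camera axes: x right, y down, z forward; pixel columns grow to the right and rows downward; lengths in m; the calibration is good to about 2 mm. A picture is of the moment at which its call begins: read the wrist's pose just before it. There is no depth.
- arm.finish_job(): hands the job in; it is judged then, once.
The state is a dict: "time_s": time; "joint_pos": joint angles; "qd": joint speeds; "effort": joint torques, N m; "tcp_pos": TCP position; "tcp_rot": TCP orientation; "contact_force": force on the tool from outside, world axes, zero at the start; "moment": the same for the moment, N m; "opening": finger opening in m; "gripper_force": force on a finger pad.
Only numpy, scipy, OpenCV 4.12 (cv2) and the standard library are available. Lean on these libraries where they do the work, as an engineer would, in place of code of your own. Each camera call takes 0.05 s, during which the arm holds its last target. There are 200 camera calls.

## Task

Lay the black screwdriver across the two grey combs of the tool tray, seated in the empty pair of notches nearest the robot and centred between the combs. Then take the ball-topped lever out of the left lane of its zigzag gate, through the middle lane and into the right lane, pulled fully home to the robot's end, so that the steel bar closes over the tools. Leave the pen and the cutter lying in their notches, and do not knock the black tape roll about.

Things in the scene. Friction and masses are not known exactly. Their poses are not given: they have to be found in the camera images.
- dock: Fixed dock: a grey console 120 x 116 mm, 129 mm high, and at its right an open aluminium tool tray 172 x 200 mm. Its x points away from the robot, y to the left, z up (called the dock's x, y below); turned up to 0.2 rad. Origin on the bench; console centre at (0, +120) mm in this frame, tray centre at (0, -57) mm.
- tray (a point): Centre of the tray floor, 4 mm above the bench; rim 12 mm high. Two grey combs (14 mm thick, along the dock's x) stand 45 mm to either side in y. Notch floors are 8 mm, tooth tops 24 mm above the bench. Notches at x = -52 mm (34 mm wide, empty, for the screwdriver), 0 (22 mm, pen), +52 mm (32 mm, cutter). Between the combs fingers can go down to the tray floor.
- bar_mid (a point): Middle of the steel hold-down bar, 150 mm along the dock's x, 14 mm wide, underside 38 mm and top 48 mm above the bench. The lever drives it: at dock y = +52 mm, clear of the tools, with the lever in the left lane; it slides to y = +16 mm, over the tools' ends, as the lever goes to the right lane.
- gate (a point): Centre of the gate plate's upper face, 129 mm above the bench. One zigzag slot 14 mm wide: three lanes along the dock's x, 24 mm apart, each from 25 mm near to 25 mm far. Left and middle lanes join only at their near (robot) ends, middle and right only at their far ends: left lane to near end, right, middle lane to far end, right, right lane to near end.
- pivot (a point): The lever's two-way pivot, inside the console 20 mm above the bench; axes as the dock's. With f = lever_fore and s = lever_side the ball's centre lies 170 mm x (sin f, -cos f sin s, cos f cos s) from it, in the dock's axes.
- knob (a point): Centre of the lever's black ball, 36 mm diameter, on a straight 10 mm steel rod; about 190 mm above the bench, 60 mm above the gate plate. At the ball the lanes are about 38 mm apart and the travel is about 30 mm either way along a lane. Friction (about 1 N at the ball) keeps the lever where it is left; it may be pinched from above or pushed.
- lever_fore (a joint): Lever lean along the lanes, rad: positive away from the robot (dock +x). The rod meets the lane ends at about -0.19 (near) and +0.19 (far); it can change lanes when within about 0.03 of the end where they join.
- lever_side (a joint): Lever lean across the lanes, rad: positive to the right (dock -y). Left lane -0.225, middle 0, right +0.225, with about 0.02 play. It starts in the left lane.
- saddle (a point): Where the screwdriver's centre comes to lie when seated in its notches: mid-way between the combs, 21 mm above the bench, dock (-52, -57) mm. The screwdriver lies along this point's y axis (the dock's y), either way round.
- driver_mid (a point): Centre of the black screwdriver, 190 mm long, lying on the bench, loose, 26 mm thick; its y axis runs along its length, the centre lies half-way along and 12.5 mm above its underside. It behaves as a rod 26 mm thick all along (which may roll); mass about 70 g. It may be grasped at this centre.
- pen_mid (a point): Centre of the white marker pen, 135 mm long, 17 mm thick, lying loose along the dock's y in the middle notches; must stay there.
- cutter_mid (a point): Centre of the yellow snap-off cutter, 150 x 26 x 20 mm, lying loose along the dock's y in the far notches; must stay there.
- tape: Black tape roll lying flat on the bench, 66 mm across, 18 mm high, origin under its centre. A bystander. Near it, to the left at about (0.32, 0) m, stands a tall solid black desk fan, about 0.5 m high, which the arm must pass over or around.

How it is judged (in metres and radians):
On the way, in this order (a step that is already met when the one before it is completed fails the run):
1. The screwdriver lies released in its notches, with the lever still in the left lane (x of driver_mid in the frame of saddle between -0.008 and 0.008 m and y of driver_mid in the frame of saddle between -0.02 and 0.02 m and z of driver_mid in the frame of saddle below 0.005 m and angle between the y axis of driver_mid and the y axis of saddle, either way round below 0.12 rad and contact force between the fingers and driver below 0.05 N and value of joint lever_side below -0.17 rad), for 0.2 s.
2. The lever is in the middle lane (value of joint lever_side between -0.05 and 0.05 rad).
3. The lever is in the right lane (value of joint lever_side above 0.18 rad).
At the end, for the whole second after the job is handed in: Lever at rest at the near end of the right lane (side over 0.18, fore under -0.12 rad); screwdriver at rest in the near notches within 8 mm across, 20 mm along, 5 mm in height and 0.12 rad of the saddle; pen and cutter within 20 mm of their starts (value of joint lever_side above 0.18 rad and value of joint lever_fore below -0.12 rad and velocity of joint lever_fore between -0.05 and 0.05 rad/s and x of driver_mid in the frame of saddle between -0.008 and 0.008 m and y of driver_mid in the frame of saddle between -0.02 and 0.02 m and z of driver_mid in the frame of saddle below 0.005 m and angle between the y axis of driver_mid and the y axis of saddle, either way round below 0.12 rad and linear speed of driver below 0.02 m/s and distance of each of pen_mid, cutter_mid from where it was at the start of the episode below 0.02 m); the robot touches nothing.
It fails at once if the pen or the cutter is displaced by over 30 mm (distance of any of pen_mid, cutter_mid from where it was at the start of the episode above 0.03 m).
It fails at once if the tape roll is pushed over 30 mm (distance of tape from where it was at the start of the episode above 0.03 m).
It also fails if it takes over 56 s, if anything falls off the work surface, if the arm or the gripper's body presses on something with over 40 N, if the wrist force passes 120 N, or if a joint passes its speed limit or range.

## Working session

There is one attempt and no reset: what is moved stays moved. The work goes in short steps, Python scripts to look and compute and a shell command to move; the robot and the scene stay as the last step left them, time stands still between calls to the robot, and variables do not carry over. Pictures are saved under pics/ and viewed, at most 10 in all, crops included, and the job is handed in when it is done.

```bash
mkdir -p pics; python3 - <<'E'
from bench import arm
import cv2,numpy as np
s=arm.sense();print(s['time_s'],s['tcp_pos'],np.round(s['tcp_rot'],3).tolist(),s['opening'])
for n in("scene","top"):
    d=arm.get_image(n);cv2.imwrite(f"pics/{n}0.png",d["image"][:,:,::-1]);np.savez(f"{n}0.npz",**d)
    print(n,d["K"].tolist(),np.round(d["pose"],3).tolist())
E
```

```text
0.0 [0.25840683 0.54088652 0.30182379] [[-0.902, 0.431, -0.001], [0.431, 0.902, -0.002], [0.0, -0.002, -1.0]] 0.0879977051641834
scene [[438.43341563750414, 0.0, 277.2217827433915], [0.0, 438.43341563750414, 209.91539134015272], [0.0, 0.0, 1.0]] [[0.686, -0.419, 0.594, 0.041], [-0.727, -0.37, 0.578, -0.739], [-0.023, -0.829, -0.559, 0.621], [0.0, 0.0, 0.0, 1.0]]
top [[520.5864188180387, 0.0, 271.30806036496], [0.0, 520.5864188180387, 211.98778272531825], [0.0, 0.0, 1.0]] [[-0.007, -0.997, 0.077, 0.451], [-1.0, 0.006, -0.012, -0.228], [0.012, -0.077, -0.997, 1.131], [0.0, 0.0, 0.0, 1.0]]
```

View pics/top0.png

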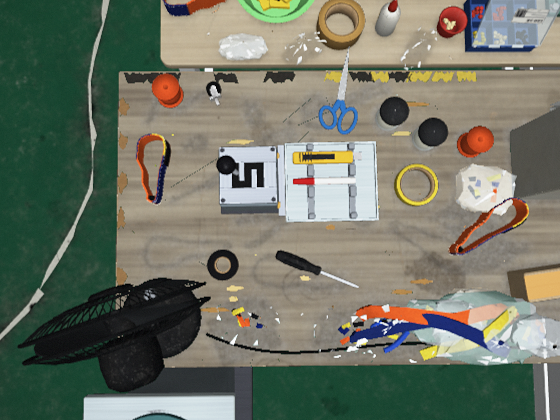

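View pics/scene0.png

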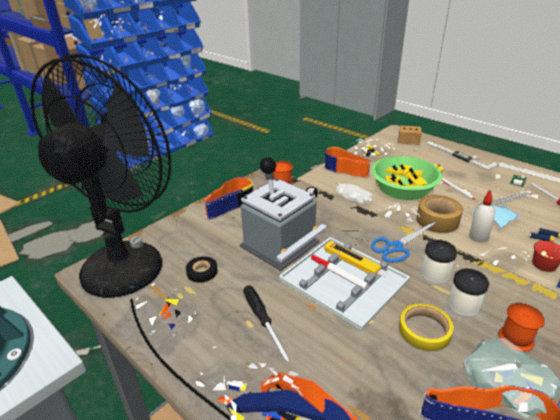

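The overview shows the lever ball in the top picture at (226,165), the tray spanning (285–378, 142–222), the screwdriver from (276,253) to (358,288) and the tape at (223,264). The fan cage runs from (22,360) to (208,283). Next I'll enlarge the work area.

```bash
python3 - <<'E'
import cv2
im=cv2.imread("pics/top0.png");cv2.imwrite("pics/topcrop.png",cv2.resize(im[140:295,205:385],None,fx=3.8,fy=3.8,interpolation=cv2.INTER_CUBIC))
im=cv2.imread("pics/scene0.png");cv2.imwrite("pics/scenecrop.png",cv2.resize(im[145:365,230:420],None,fx=2.7,fy=2.7,interpolation=cv2.INTER_CUBIC))
E
```

```text
(no output)
```

View pics/topcrop.png

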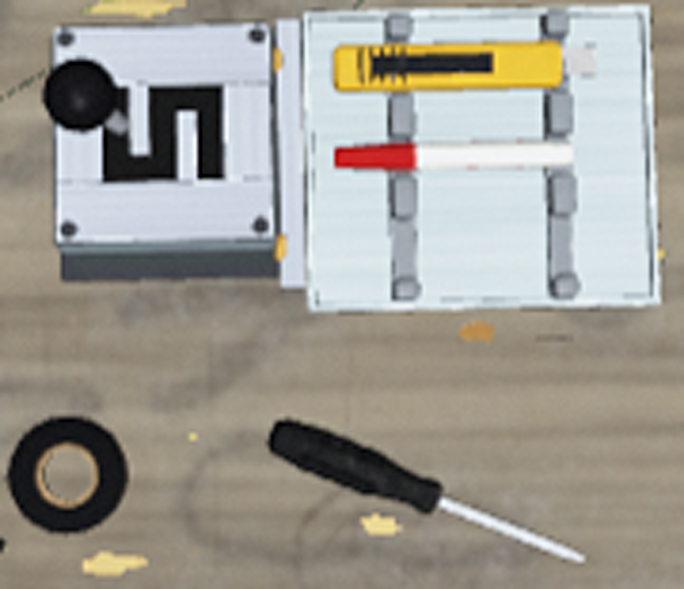

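View pics/scenecrop.png

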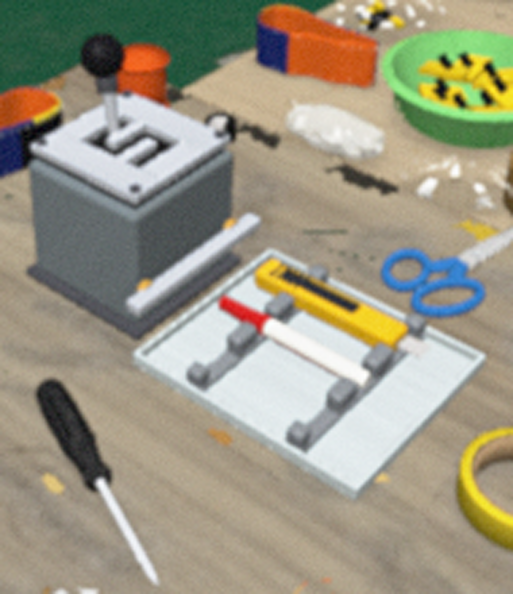

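The top crop shows the tray rim corners at (304,12), (648,6), (660,302) and (310,308), with the gate plate at (53–276, 23–245). The driver runs from (270,438) to (583,559). The near notches are empty, and the lever is at the far end of the left lane.

```bash
cat >h.py <<'E'
import numpy as np,cv2
C={n:np.load(f"{n}0.npz") for n in("top","scene")}
def full(n,u,v):
    return np.array([205+(u+.5)/3.8-.5,140+(v+.5)/3.8-.5]) if n=="top" else np.array([230+(u+.5)/2.7-.5,145+(v+.5)/2.7-.5])
def proj(n,P):
    T=np.linalg.inv(C[n]["pose"]);p=C[n]["K"]@(T[:3,:3]@np.asarray(P)+T[:3,3]);return p[:2]/p[2]
def ray(n,uv,z):
    d=C[n]["pose"][:3,:3]@np.linalg.solve(C[n]["K"],[*uv,1]);o=C[n]["pose"][:3,3];return o+d*(z-o[2])/d[2]
def dock(p,q): 
    c,s=np.cos(p[2]),np.sin(p[2]);return np.array([p[0]+c*q[0]-s*q[1],p[1]+s*q[0]+c*q[1],q[2]])
E
python3 - <<'E'
from h import *
from scipy.optimize import least_squares
R=[(.1,.029,.012),(.1,-.143,.012),(-.1,-.143,.012),(-.1,.029,.012)]
obs={"top":[(304,12),(648,6),(660,302),(310,308)],"scene":[(270,250),(483,353),(355,495),(137,355)]}
pl=[(53,27),(270,23),(276,240),(57,245)]
pc=full("top",*np.mean(pl,0))
def res(p,names=("top","scene"),plate=True):
    r=[proj(n,dock(p,q))-full(n,*o) for n in names for q,o in zip(R,obs[n])]
    if plate and "top" in names:r.append(2*(proj("top",dock(p,(0,.12,.129)))-pc))
    return np.ravel(r)
for a in [dict(names=("top",)),dict(names=("scene",)),{}]:
    f=least_squares(res,[.55,-.25,0],kwargs=a);print(np.round(f.x,4),np.round(f.fun,1))
p=f.x;np.save("dock.npy",p)
print("saddle",dock(p,(-.052,-.057,.021)))
for f_ in(.19,0,-.19):
  for s in(-.225,0,.225):
    print(f_,s,np.round(dock(p,(.17*np.sin(f_),.12-.17*np.cos(f_)*np.sin(s),.02+.17*np.cos(f_)*np.cos(s))),4))
b=full("top",82,95);print("ball top",ray("top",b,.182),"scene",ray("scene",full("scene",102,56),.182))
for n,a,b in(("top",(270,438),(583,559)),("scene",(48,387),(155,582))):
    A,B=ray(n,full(n,*a),.0125),ray(n,full(n,*b),.0125)
    print(n,A,B,(A+B)/2,np.linalg.norm(A-B),np.degrees(np.arctan2(*(A-B)[:2])))
    
print("tape",ray("top",full("top",68,475),.018),"fan ends",ray("top",(208,283),.35),ray("top",(22,360),.35),ray("top",(130,370),.35))
E
```

```text
[ 0.6035 -0.3152  0.0166] [ 5.7 -6.6 -6.2 -6.7 -5.8  6.9  6.6  7.1 -0.1 -0.4]
[ 0.6019 -0.3193  0.0653] [ 7.  -0.7 -1.4 -7.5 -4.9 -0.7  0.6  9. ]
[ 0.6044 -0.3165  0.0333] [ 5.5 -6.7 -6.4 -8.1 -4.5  5.3  8.   6.9  8.1 -1.4 -1.6 -7.  -8.3 -1.7
 -0.5  6.7  1.3  0.7]
saddle [ 0.55433223 -0.37517789  0.021     ]
0.19 -0.225 [ 0.6313 -0.1582  0.1827]
0.19 0 [ 0.6325 -0.1955  0.1869]
0.19 0.225 [ 0.6337 -0.2327  0.1827]
0 -0.225 [ 0.5991 -0.1586  0.1857]
0 0 [ 0.6004 -0.1965  0.19  ]
0 0.225 [ 0.6017 -0.2345  0.1857]
-0.19 -0.225 [ 0.5671 -0.1604  0.1827]
-0.19 0 [ 0.5683 -0.1976  0.1869]
-0.19 0.225 [ 0.5696 -0.2348  0.1827]
ball top [ 0.61232523 -0.15743207  0.182     ] scene [ 0.61680922 -0.15335506  0.182     ]
top [ 0.44530646 -0.25052936  0.0125    ] [ 0.37623966 -0.42587262  0.0125    ] [ 0.41077306 -0.33820099  0.0125    ] 0.18845551730448065 21.49922216964878
scene [ 0.44962152 -0.25366178  0.0125    ] [ 0.37747724 -0.4247401   0.0125    ] [ 0.41354938 -0.33920094  0.0125    ] 0.18566795750148113 22.865309408776945
tape [ 0.4255599  -0.13728068  0.018     ] fan ends [ 0.40626389 -0.14272578  0.35      ] [0.29659913 0.1289204  0.35      ] [ 0.28066922 -0.02885188  0.35      ]
```

```bash
python3 - <<'E'
from h import *
from scipy.optimize import least_squares
R=[(.086,.043,.012),(.086,-.157,.012),(-.086,-.157,.012),(-.086,.043,.012)]
obs={"top":[(304,12),(648,6),(660,302),(310,308)],"scene":[(270,250),(483,353),(355,495),(137,355)]}
pl=[(53,27),(270,23),(276,240),(57,245)]
pc=full("top",*np.mean(pl,0))
def res(p,names=("top","scene")):
    r=[proj(n,dock(p,q))-full(n,*o) for n in names for q,o in zip(R,obs[n])]
    if "top" in names:r.append(2*(proj("top",dock(p,(0,.12,.129)))-pc))
    return np.ravel(r)
for a in [dict(names=("top",)),dict(names=("scene",)),{}]:
    f=least_squares(res,[.55,-.25,0],kwargs=a);print(np.round(f.x,4),np.round(f.fun,1))
p=f.x;np.save("dock.npy",p)
print("saddle",dock(p,(-.052,-.057,.021)))
for f_ in(.19,.1,0,-.19):
  for s in(-.225,0,.225):
    print(f_,s,np.round(dock(p,(.17*np.sin(f_),.12-.17*np.cos(f_)*np.sin(s),.02+.17*np.cos(f_)*np.cos(s))),4))
E
```

```text
[ 0.6034 -0.3152  0.0165] [-0.6 -0.1  0.4 -0.4  0.4  0.3 -0.1  0.9 -0.1 -0.3]
[ 0.6025 -0.3169  0.0156] [-0.1 -0.3  1.2  1.2  0.8 -1.2 -2.  -0.1]
[ 0.6033 -0.3157  0.0158] [-0.3 -0.   0.7 -0.3  0.6  0.4  0.1  0.9 -0.4 -0.7  0.8  0.7  0.4 -1.8
 -2.1 -0.5  0.4 -0.3]
saddle [ 0.55217465 -0.3734825   0.021     ]
0.19 -0.225 [ 0.6329 -0.1579  0.1827]
0.19 0 [ 0.6335 -0.1952  0.1869]
0.19 0.225 [ 0.6341 -0.2324  0.1827]
0.1 -0.225 [ 0.6177 -0.1577  0.1849]
0.1 0 [ 0.6183 -0.1954  0.1892]
0.1 0.225 [ 0.6189 -0.2331  0.1849]
0 -0.225 [ 0.6008 -0.1578  0.1857]
0 0 [ 0.6014 -0.1957  0.19  ]
0 0.225 [ 0.602  -0.2336  0.1857]
-0.19 -0.225 [ 0.5687 -0.1589  0.1827]
-0.19 0 [ 0.5693 -0.1962  0.1869]
-0.19 0.225 [ 0.5699 -0.2334  0.1827]
```

```bash
cat >>h.py <<'E'
def rows(W,prec=3,pose=None):
    """W: world waypoints x,y,z,azimuth(deg) of tool y -> prints travel,turn per row from the present pose"""
    from bench import arm
    s=arm.sense();R=s['tcp_rot'];p=s['tcp_pos']
    az0=np.degrees(np.arctan2(R[1,1],R[0,1]))
    out=[]
    for w in W:
        t=R.T@(np.array(w[:3])-p);out.append((np.round(t,prec).tolist(),round(float(np.radians(az0-w[3])),3)))
    for o in out:print(o)
def polar(a,r,z,az):
    a=np.radians(a);return(r*np.cos(a),r*np.sin(a),z,az)
E
python3 - <<'E'
from h import *
W=[(.258,.541,.302+.05*i,64.5) for i in range(1,6)]
az=64.5
for k in range(1,4):
    W.append(polar(64.5-4.4*k,.605,.56,64.5-4.0*k))
rows(W)
E
```

```text
([0.0, -0.0, -0.05], -0.001)
([0.0, -0.0, -0.1], -0.001)
([0.0, -0.0, -0.15], -0.001)
([0.0, -0.0, -0.2], -0.001)
([0.0, -0.001, -0.25], -0.001)
([-0.046, 0.003, -0.258], 0.069)
([-0.092, -0.002, -0.258], 0.139)
([-0.138, -0.011, -0.258], 0.209)
```

```bash
python3 -m pendant '[{"travel":[0,0,-0.05],"turn":0,"claw":-1},{"travel":[0,0,-0.1],"turn":0,"claw":-1},{"travel":[0,0,-0.15],"turn":0,"claw":-1},{"travel":[0,0,-0.2],"turn":0,"claw":-1},{"travel":[0,0,-0.25],"turn":0,"claw":-1},{"travel":[-0.046,0.003,-0.26],"turn":0.07,"claw":-1},{"travel":[-0.092,-0.002,-0.26],"turn":0.14,"claw":-1},{"travel":[-0.138,-0.011,-0.26],"turn":0.21,"claw":-1}]'; python3 - <<'E'
from h import *
from bench import arm
s=arm.sense();print(s['tcp_pos'],s['joint_pos'])
rows([polar(51.3-4.5*k,.605+.002*k,.56,52.5-3.9*k) for k in range(1,9)])
E
```

```text
time_s: 0.9
tcp_pos: [0.3796, 0.4716, 0.5628]
tcp_rot: [[-0.792, 0.611, 0.001], [0.611, 0.792, 0.0], [-0.0, 0.001, -1.0]]
contact_force: [0.4, 0.6, -0.4]
opening: 0.0878
gripper_force: 0.0
[0.37959447 0.47163145 0.56276463] [ 4.46372408e+01  1.45413847e+01  6.01724075e+01 -2.06478428e-03
  1.05246495e+02 -7.70885198e+00]
([-0.046, -0.001, 0.003], 0.065)
([-0.094, -0.006, 0.003], 0.133)
([-0.141, -0.014, 0.003], 0.202)
([-0.188, -0.026, 0.003], 0.27)
([-0.233, -0.041, 0.003], 0.338)
([-0.278, -0.061, 0.003], 0.406)
([-0.321, -0.083, 0.003], 0.474)
([-0.362, -0.11, 0.003], 0.542)
```

```bash
python3 -m pendant '[{"travel":[-0.046,-0.001,0],"turn":0.065,"claw":-1},{"travel":[-0.094,-0.006,0],"turn":0.133,"claw":-1},{"travel":[-0.141,-0.014,0],"turn":0.2,"claw":-1},{"travel":[-0.188,-0.026,0],"turn":0.27,"claw":-1},{"travel":[-0.233,-0.041,0],"turn":0.338,"claw":-1},{"travel":[-0.278,-0.061,0],"turn":0.406,"claw":-1},{"travel":[-0.321,-0.083,0],"turn":0.474,"claw":-1},{"travel":[-0.362,-0.11,0],"turn":0.542,"claw":-1}]'; python3 - <<'E'
from h import *
rows([polar(15.3-4.5*k,.621,.56,21.3-3.5*k) for k in range(1,9)])
E
```

```text
time_s: 1.7
tcp_pos: [0.5992, 0.1622, 0.5617]
tcp_rot: [[-0.362, 0.932, -0.001], [0.932, 0.362, -0.0], [0.0, -0.001, -1.0]]
contact_force: [-0.3, 0.6, -0.4]
opening: 0.0875
gripper_force: 0.0
([-0.047, -0.007, 0.002], 0.06)
([-0.094, -0.017, 0.002], 0.121)
([-0.141, -0.032, 0.002], 0.182)
([-0.186, -0.05, 0.002], 0.243)
([-0.23, -0.071, 0.002], 0.304)
([-0.272, -0.096, 0.002], 0.365)
([-0.312, -0.124, 0.002], 0.426)
([-0.349, -0.155, 0.002], 0.487)
```

```bash
python3 -m pendant '[{"travel":[-0.047,-0.007,0],"turn":0.06,"claw":-1},{"travel":[-0.094,-0.017,0],"turn":0.121,"claw":-1},{"travel":[-0.141,-0.032,0],"turn":0.182,"claw":-1},{"travel":[-0.186,-0.05,0],"turn":0.243,"claw":-1},{"travel":[-0.23,-0.071,0],"turn":0.304,"claw":-1},{"travel":[-0.272,-0.096,0],"turn":0.365,"claw":-1},{"travel":[-0.312,-0.124,0],"turn":0.426,"claw":-1},{"travel":[-0.349,-0.155,0],"turn":0.487,"claw":-1}]'; python3 - <<'E'
from h import *
from bench import arm
s=arm.sense();p=s['tcp_pos']
t=np.array([.412,-.3385,.25]);a0=-6.6
W=[]
n=7
for k in range(1,n+1):
    q=p+(t-p)*k/n; W.append((*q,a0+(-22-a0)*k/n))
W.append((*t,-22))
rows(W)
E
```

```text
time_s: 2.5
tcp_pos: [0.5807, -0.2195, 0.5618]
tcp_rot: [[0.116, 0.993, -0.001], [0.993, -0.116, 0.0], [0.0, -0.001, -1.0]]
contact_force: [0.9, 0.3, -0.2]
opening: 0.0881
gripper_force: 0.0
([-0.02, -0.022, 0.045], 0.037)
([-0.039, -0.044, 0.089], 0.075)
([-0.059, -0.066, 0.134], 0.114)
([-0.079, -0.088, 0.178], 0.152)
([-0.099, -0.109, 0.223], 0.191)
([-0.118, -0.131, 0.267], 0.229)
([-0.138, -0.153, 0.312], 0.267)
([-0.138, -0.153, 0.312], 0.267)
```

```bash
python3 -m pendant '[{"travel":[-0.018,-0.02,0.04],"turn":0.037,"claw":-1},{"travel":[-0.036,-0.04,0.08],"turn":0.075,"claw":-1},{"travel":[-0.054,-0.06,0.12],"turn":0.114,"claw":-1},{"travel":[-0.072,-0.08,0.16],"turn":0.152,"claw":-1},{"travel":[-0.09,-0.1,0.2],"turn":0.191,"claw":-1},{"travel":[-0.108,-0.12,0.24],"turn":0.229,"claw":-1},{"travel":[-0.126,-0.14,0.28],"turn":0.267,"claw":-1},{"travel":[-0.138,-0.153,0.312],"turn":0.267,"claw":-1}]'; python3 - <<'E'
from h import *
from bench import arm
s=arm.sense();d=arm.get_image("wrist");cv2.imwrite("pics/w1.png",d["image"][:,:,::-1]);np.savez("w1.npz",K=d["K"],he=d["hand_eye"],p=s['tcp_pos'],R=s['tcp_rot'])
s=arm.sense();print(s['tcp_pos'],s['joint_pos'])
E
```

```text
time_s: 3.3
tcp_pos: [0.4112, -0.3371, 0.2483]
tcp_rot: [[0.374, 0.928, -0.002], [0.928, -0.374, 0.001], [0.001, -0.002, -1.0]]
contact_force: [1.2, 0.3, 0.4]
opening: 0.0882
gripper_force: 0.0
[ 0.40809729 -0.33637035  0.24386796] [-46.91845962  18.63721277  98.97002383  -0.12524331  62.98322575
 -24.95198534]
```

View pics/w1.png

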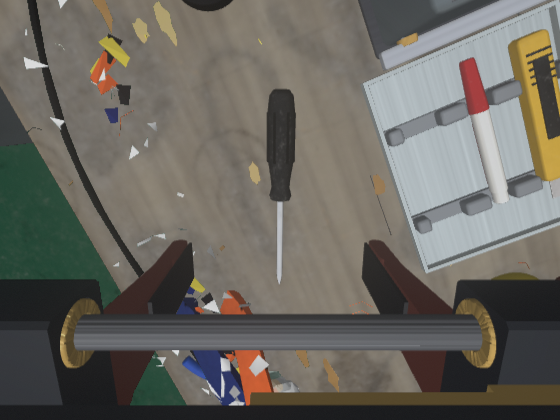

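The wrist view shows the driver along the image column, its handle end at (281,90) and its tip at (279,283). It lies almost parallel to the finger planes.

```bash
python3 - <<'E'
from h import *
d=np.load("w1.npz");T=np.eye(4);T[:3,:3]=d["R"];T[:3,3]=d["p"];T=T@d["he"]
def wr(u,v,z):
    a=T[:3,:3]@np.linalg.solve(d["K"],[u,v,1]);o=T[:3,3];return o+a*(z-o[2])/a[2]
A,B=wr(281,90,.0125),wr(279,283,.0125);print(A,B,(A+B)/2,np.linalg.norm(A-B),np.degrees(np.arctan2(*(A-B)[:2])))
c=(A+B)/2
from bench import arm
s=arm.sense();print(s['tcp_pos'],s['tcp_rot'][:,1])
rows([(c[0],c[1],.084,-np.degrees(np.arctan2(*(A-B)[:2])))],4)
E
```

```text
[ 0.44960768 -0.25126292  0.0125    ] [ 0.37770007 -0.4254214   0.0125    ] [ 0.41365388 -0.33834216  0.0125    ] 0.18841942978959186 22.43504791213697
[ 0.40809729 -0.33637035  0.24386796] [ 0.92773462 -0.37310216 -0.01016147]
([-0.0002, 0.0075, 0.1598], 0.009)
```

```bash
python3 -m pendant '[{"travel":[0,0.001,0.03],"turn":0.009,"claw":-1},{"travel":[0,0.001,0.07],"turn":0.009,"claw":-1},{"travel":[0,0.001,0.11],"turn":0.009,"claw":-0.6},{"travel":[0,0.001,0.14],"turn":0.009,"claw":-0.4},{"travel":[0,0.001,0.155],"turn":0.009,"claw":-0.3},{"travel":[0,0.001,0.163],"turn":0.009,"claw":-0.2},{"travel":[0,0.001,0.166],"turn":0.009,"claw":-0.2},{"travel":[0,0.001,0.166],"turn":0.009,"claw":-0.2}]' 15; python3 -m pendant '[{"travel":[0,0,0],"turn":0,"claw":0.2},{"travel":[0,0,0],"turn":0,"claw":0.4},{"travel":[0,0,0],"turn":0,"claw":0.6},{"travel":[0,0,0],"turn":0,"claw":1},{"travel":[0,0,0],"turn":0,"claw":1},{"travel":[0,0,0],"turn":0,"claw":1},{"travel":[0,0,0],"turn":0,"claw":1},{"travel":[0,0,0],"turn":0,"claw":1}]' 25
```

```text
time_s: 4.15
tcp_pos: [0.4148, -0.3378, 0.0851]
tcp_rot: [[0.38, 0.925, 0.0], [0.925, -0.38, -0.001], [-0.0, 0.001, -1.0]]
contact_force: [0.3, -0.2, 0.5]
opening: 0.0528
gripper_force: 0.0
time_s: 4.95
tcp_pos: [0.4145, -0.3378, 0.0852]
tcp_rot: [[0.38, 0.925, 0.0], [0.925, -0.38, -0.001], [-0.0, 0.001, -1.0]]
contact_force: [-0.0, 0.3, 6.1]
opening: 0.0256
gripper_force: 25.0
```

```bash
python3 - <<'E'
from h import *
p=np.load("dock.npy");s=dock(p,(-.052,-.057,.021))
rows([(.4145,-.3378,.185,-22.3),(s[0],s[1],.185,.9),(s[0],s[1],.15,.9)])
E
```

```text
([-0.0, 0.0, -0.1], -0.001)
([0.019, 0.141, -0.1], -0.406)
([0.019, 0.141, -0.065], -0.406)
```

```bash
python3 -m pendant '[{"travel":[0,0,-0.02],"turn":0,"claw":1},{"travel":[0,0,-0.05],"turn":0,"claw":1},{"travel":[0,0.01,-0.085],"turn":-0.05,"claw":1},{"travel":[0.005,0.045,-0.1],"turn":-0.14,"claw":1},{"travel":[0.01,0.085,-0.1],"turn":-0.25,"claw":1},{"travel":[0.015,0.12,-0.1],"turn":-0.35,"claw":1},{"travel":[0.018,0.138,-0.09],"turn":-0.405,"claw":1},{"travel":[0.019,0.141,-0.08],"turn":-0.405,"claw":1}]'; python3 -m pendant '[{"travel":[0,0,0],"turn":0,"claw":1},{"travel":[0,0,0],"turn":0,"claw":1},{"travel":[0,0,0],"turn":0,"claw":1},{"travel":[0,0,0],"turn":0,"claw":1},{"travel":[0,0,0],"turn":0,"claw":1},{"travel":[0,0,0],"turn":0,"claw":1},{"travel":[0,0,0],"turn":0,"claw":1},{"travel":[0,0,0],"turn":0,"claw":1}]';python3 - <<'E'
from h import *
from bench import arm
s=arm.sense();d=arm.get_image("wrist");cv2.imwrite("pics/w2.png",d["image"][:,:,::-1]);np.savez("w2.npz",K=d["K"],he=d["hand_eye"],p=s['tcp_pos'],R=s['tcp_rot'])
E
```

```text
time_s: 5.75
tcp_pos: [0.5542, -0.3742, 0.1644]
tcp_rot: [[-0.016, 1.0, 0.002], [1.0, 0.016, -0.001], [-0.001, 0.002, -1.0]]
contact_force: [-0.7, -0.1, -1.0]
opening: 0.0255
gripper_force: 25.0
time_s: 6.55
tcp_pos: [0.552, -0.3737, 0.1648]
tcp_rot: [[-0.015, 1.0, 0.0], [1.0, 0.015, -0.0], [-0.0, 0.0, -1.0]]
contact_force: [0.2, 0.0, -0.7]
opening: 0.0259
gripper_force: 25.0
```

View pics/w2.png

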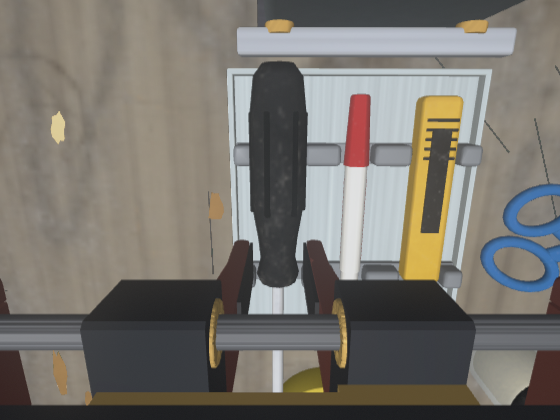

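The wrist view shows the driver held straight with its handle end at (278,62). The tray's left rim corners are at (229,70) and (490,70), and the comb teeth are where I expected them.

```bash
python3 - <<'E'
from h import *
d=np.load("w2.npz");T=np.eye(4);T[:3,:3]=d["R"];T[:3,3]=d["p"];T=T@d["he"]
def wr(u,v,z):
    a=T[:3,:3]@np.linalg.solve(d["K"],[u,v,1]);o=T[:3,3];return o+a*(z-o[2])/a[2]
p=np.load("dock.npy")
print("handle end",wr(278,62,.092),"TCP",d["p"])
for uv,q in(((229,70),(-.086,.043,.012)),((490,70),(.086,.043,.012)),((358,96),(0,0,.02))): print(wr(*uv,q[2]),dock(p,q))
s=dock(p,(-.052,-.057,.021))
rows([(s[0],s[1],.0937,.9)],4)
E
```

```text
handle end [ 0.55194003 -0.27944535  0.092     ] TCP [ 0.55197657 -0.37366049  0.16479757]
[ 0.52053909 -0.27385081  0.012     ] [ 0.51659809 -0.27403246  0.012     ]
[ 0.68816512 -0.27142739  0.012     ] [ 0.6885766  -0.27131349  0.012     ]
[ 0.60280393 -0.28891713  0.02      ] [ 0.60326709 -0.3156676   0.02      ]
([0.0002, 0.0002, 0.0711], -0.001)
```

```bash
python3 -m pendant '[{"travel":[0,0,0.01],"turn":0,"claw":1},{"travel":[0,0.0005,0.025],"turn":0,"claw":1},{"travel":[0,0.0005,0.038],"turn":0,"claw":1},{"travel":[0,0.0005,0.05],"turn":0,"claw":1},{"travel":[0,0.0005,0.06],"turn":0,"claw":1},{"travel":[0,0.0005,0.067],"turn":0,"claw":1},{"travel":[0,0.0005,0.0705],"turn":0,"claw":1},{"travel":[0,0.0005,0.0705],"turn":0,"claw":1}]'
```

```text
time_s: 7.4
tcp_pos: [0.5524, -0.3734, 0.0945]
tcp_rot: [[-0.015, 1.0, -0.0], [1.0, 0.015, 0.0], [0.0, -0.0, -1.0]]
contact_force: [-1.2, 0.8, 1.3]
opening: 0.0257
gripper_force: 25.0
```

```bash
python3 -m pendant '[{"travel":[0,0,0],"turn":0,"claw":0.3},{"travel":[0,0,0],"turn":0,"claw":0.1},{"travel":[0,0,0],"turn":0,"claw":0.1},{"travel":[0,0,0],"turn":0,"claw":0.1},{"travel":[0,0,-0.005],"turn":0,"claw":0.1},{"travel":[0,0,-0.02],"turn":0,"claw":0.1},{"travel":[0,0,-0.05],"turn":0,"claw":0.1},{"travel":[0,0,-0.08],"turn":0,"claw":0.1}]';python3 - <<'E'
from h import *
from bench import arm
s=arm.sense();d=arm.get_image("wrist");cv2.imwrite("pics/w3.png",d["image"][:,:,::-1]);np.savez("w3.npz",K=d["K"],he=d["hand_eye"],p=s['tcp_pos'],R=s['tcp_rot'])
E
```

```text
time_s: 8.2
tcp_pos: [0.5523, -0.3735, 0.1757]
tcp_rot: [[-0.015, 1.0, -0.0], [1.0, 0.015, 0.0], [0.0, -0.0, -1.0]]
contact_force: [0.6, 0.6, 0.6]
opening: 0.0395
gripper_force: 0.0
```

View pics/w3.png

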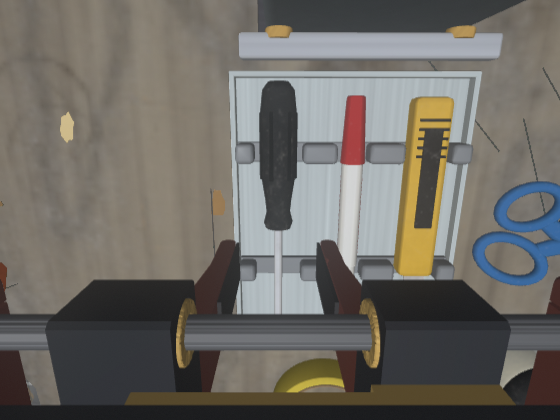

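The driver sits straight in the near notches, with its handle end at (278,82), and the pen and cutter are undisturbed. Before moving to the lever I'll check arm clearance to the fan.

```bash
python3 - <<'E'
from h import *
from scipy.optimize import least_squares
from bench import arm
d=np.load("w3.npz");T=np.eye(4);T[:3,:3]=d["R"];T[:3,3]=d["p"];T=T@d["he"]
def wr(u,v,z):
    a=T[:3,:3]@np.linalg.solve(d["K"],[u,v,1]);o=T[:3,3];return o+a*(z-o[2])/a[2]
p=np.load("dock.npy");print("handle end",wr(278,82,.021),"want",dock(p,(-.052,.038,.021)))
s=arm.sense();print(s['joint_pos'],s['tcp_pos'])
D=[([.25840683,.54088652,.30182379],20.558,86.54),([.37959447,.47163145,.56276463],14.5414,60.1724),([.40809729,-.33637035,.24386796],18.637,98.970),(s['tcp_pos'],*s['joint_pos'][1:3])]
def f(x):
    r=[]
    for t,a,b in D:
        a,b=np.radians([a,a+b]);rp=np.sqrt(t[0]**2+t[1]**2-.069**2)
        r+=[x[0]+x[1]*np.sin(a)+x[2]*np.sin(b)+x[3]*np.cos(b)-rp, x[4]+x[1]*np.cos(a)+x[2]*np.cos(b)-x[3]*np.sin(b)-t[2]]
    return r
g=least_squares(f,[0,.4,.4,0,.2]);print(g.x,np.round(g.fun,4))
a,L1,L2,e,h=g.x
# solve for lever pose
def F(q,r,z):
    A,B=np.radians([q[0],q[0]+q[1]]);return[a+L1*np.sin(A)+L2*np.sin(B)+e*np.cos(B)-r,h+L1*np.cos(A)+L2*np.cos(B)-e*np.sin(B)-z]
for x,y,z in((.613,-.157,.247),(.57,-.1585,.247),(.613,-.157,.33)):
    r=np.sqrt(x*x+y*y-.069**2);q=least_squares(F,[20,90],args=(r,z)).x
    A=np.radians(q[0]);print(q,"elbow r",a+L1*np.sin(A),"z-h",L1*np.cos(A),"forearm tilt",q.sum(),"q1",np.degrees(np.arctan2(y,x)-np.arcsin(.069/np.hypot(x,y))))
# fan cage end triangulation
def line(n,uv):
    return C[n]["pose"][:3,3],C[n]["pose"][:3,:3]@np.linalg.solve(C[n]["K"],[*uv,1])
for t,sc in(((208,283),(172,180)),((208,283),(165,210)),((130,370),(72,152))):
    o1,d1=line("top",t);o2,d2=line("scene",sc)
    k=np.linalg.lstsq(np.c_[d1,-d2],o2-o1,rcond=None)[0];print(o1+k[0]*d1,o2+k[1]*d2)
E
```

```text
handle end [ 0.55238767 -0.28024175  0.021     ] want [ 0.55067289 -0.27849437  0.021     ]
[-3.99877479e+01  3.26290474e+01  8.46056223e+01 -5.79127705e-03
  6.22988507e+01 -4.08490572e+01] [ 0.55464489 -0.37530901  0.18162922]
[-0.00506928  0.63101159  0.43241519  0.11805849 -0.04829358] [-0.0004  0.0007  0.0001 -0.0001  0.0007  0.0008 -0.0005 -0.0014]
[26.07901583 85.92521697] elbow r 0.2723298781930478 z-h 0.5667674434597305 forearm tilt 112.0042328007264 q1 -20.62572425498914
[23.04311905 91.22813093] elbow r 0.24192364912443537 z-h 0.5806635178825801 forearm tilt 114.27124998144744 q1 -22.23717318356439
[21.99991901 80.19982342] elbow r 0.23131099406249303 z-h 0.5850640940171284 forearm tilt 102.19974242925952 q1 -20.62572425498914
[ 0.39947227 -0.12992002  0.23253448] [ 0.39967967 -0.13005947  0.23250729]
[ 0.39573546 -0.12287418  0.16790392] [ 0.38294404 -0.11469249  0.16953544]
[ 0.27009385 -0.01652672  0.30164382] [ 0.28408086 -0.02346106  0.29681746]
```

```bash
python3 -m pendant '[{"travel":[0,0,-0.045],"turn":0,"claw":0.1},{"travel":[0,0,-0.09],"turn":0,"claw":-1},{"travel":[0,0.005,-0.13],"turn":0,"claw":-1},{"travel":[0.04,0.017,-0.144],"turn":0,"claw":-1},{"travel":[0.085,0.03,-0.144],"turn":0,"claw":-1},{"travel":[0.13,0.043,-0.144],"turn":0,"claw":-1},{"travel":[0.175,0.056,-0.144],"turn":0,"claw":-1},{"travel":[0.215,0.065,-0.144],"turn":0,"claw":-1}]';python3 -m pendant '[{"travel":[0,0,0],"turn":0,"claw":-1},{"travel":[0,0,0],"turn":0,"claw":-1},{"travel":[0,0,0.01],"turn":0,"claw":-1},{"travel":[0,0,0.025],"turn":0,"claw":-1},{"travel":[0,0,0.045],"turn":0,"claw":-1},{"travel":[0,0,0.062],"turn":0,"claw":-1},{"travel":[0,0,0.073],"turn":0,"claw":-1},{"travel":[0,0,0.073],"turn":0,"claw":-1}]'; python3 - <<'E'
from h import *
from bench import arm
cv2.imwrite("pics/s4.png",arm.get_image("scene")["image"][60:340,180:460,::-1].repeat(2,0).repeat(2,1))
E
```

```text
time_s: 9.05
tcp_pos: [0.6147, -0.1555, 0.3196]
tcp_rot: [[-0.015, 1.0, 0.002], [1.0, 0.015, -0.0], [-0.0, 0.002, -1.0]]
contact_force: [0.1, -0.5, 0.2]
opening: 0.0876
gripper_force: 0.0
time_s: 9.85
tcp_pos: [0.6129, -0.1586, 0.2431]
tcp_rot: [[-0.013, 1.0, -0.004], [1.0, 0.013, 0.001], [0.001, -0.004, -1.0]]
contact_force: [-0.8, -0.1, -0.2]
opening: 0.0876
gripper_force: 0.0
```

View pics/s4.png

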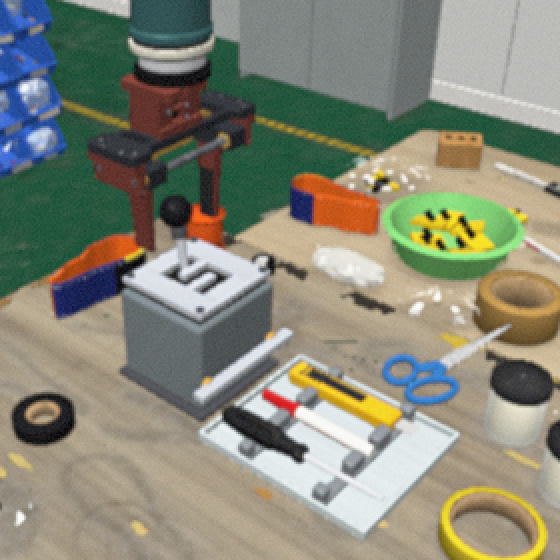

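The picture shows the ball at (176,210) between the two open fingers, with the tools undisturbed. I'll pinch the ball now.

```bash
python3 -m pendant '[{"travel":[0,0,0],"turn":0,"claw":-0.4},{"travel":[0,0,0],"turn":0,"claw":0},{"travel":[0,0,0],"turn":0,"claw":0.2},{"travel":[0,0,0],"turn":0,"claw":0.5},{"travel":[0,0,0],"turn":0,"claw":1},{"travel":[0,0,0],"turn":0,"claw":1},{"travel":[0,0,0],"turn":0,"claw":1},{"travel":[0,0,0],"turn":0,"claw":1}]' 12
```

```text
time_s: 10.7
tcp_pos: [0.6142, -0.1576, 0.2452]
tcp_rot: [[-0.015, 1.0, -0.0], [1.0, 0.015, -0.0], [-0.0, -0.0, -1.0]]
contact_force: [-0.6, 0.4, 1.2]
opening: 0.035
gripper_force: 12.0
```

```bash
python3 -m pendant '[{"travel":[0,-0.005,0],"turn":0,"claw":1},{"travel":[0,-0.012,0],"turn":0,"claw":1},{"travel":[0,-0.02,0],"turn":0,"claw":1},{"travel":[0,-0.028,0],"turn":0,"claw":1},{"travel":[0,-0.035,0.001],"turn":0,"claw":1},{"travel":[0,-0.041,0.002],"turn":0,"claw":1},{"travel":[0,-0.044,0.002],"turn":0,"claw":1},{"travel":[0,-0.044,0.002],"turn":0,"claw":1}]'
```

```text
time_s: 11.5
tcp_pos: [0.5706, -0.1584, 0.2431]
tcp_rot: [[-0.015, 1.0, 0.002], [1.0, 0.015, -0.0], [-0.0, 0.002, -1.0]]
contact_force: [5.0, 0.7, -0.7]
opening: 0.0353
gripper_force: 12.0
```

```bash
python3 -m pendant '[{"travel":[0,0.001,0],"turn":0,"claw":1},{"travel":[-0.006,0.001,-0.001],"turn":0,"claw":1},{"travel":[-0.013,0.001,-0.002],"turn":0,"claw":1},{"travel":[-0.021,0.001,-0.003],"turn":0,"claw":1},{"travel":[-0.029,0.001,-0.004],"turn":0,"claw":1},{"travel":[-0.035,0.001,-0.004],"turn":0,"claw":1},{"travel":[-0.038,0.001,-0.004],"turn":0,"claw":1},{"travel":[-0.038,0.001,-0.004],"turn":0,"claw":1}]'
```

```text
time_s: 12.3
tcp_pos: [0.5715, -0.1972, 0.247]
tcp_rot: [[-0.014, 1.0, -0.001], [1.0, 0.014, -0.001], [-0.001, -0.001, -1.0]]
contact_force: [-0.1, 0.0, 1.4]
opening: 0.0351
gripper_force: 12.0
```

```bash
python3 -m pendant '[{"travel":[0,0.006,0],"turn":0,"claw":1},{"travel":[0,0.015,-0.002],"turn":0,"claw":1},{"travel":[0,0.025,-0.003],"turn":0,"claw":1},{"travel":[0,0.035,-0.003],"turn":0,"claw":1},{"travel":[0,0.045,-0.002],"turn":0,"claw":1},{"travel":[0,0.054,-0.001],"turn":0,"claw":1},{"travel":[0,0.061,0],"turn":0,"claw":1},{"travel":[0,0.061,0],"turn":0,"claw":1}]'
```

```text
time_s: 13.1
tcp_pos: [0.6337, -0.1953, 0.2468]
tcp_rot: [[-0.015, 1.0, -0.0], [1.0, 0.015, -0.0], [0.0, -0.0, -1.0]]
contact_force: [-2.2, 0.7, 1.6]
opening: 0.0352
gripper_force: 12.0
```

```bash
python3 -m pendant '[{"travel":[0,0,0],"turn":0,"claw":1},{"travel":[-0.006,0,0],"turn":0,"claw":1},{"travel":[-0.013,0,0.001],"turn":0,"claw":1},{"travel":[-0.021,0,0.002],"turn":0,"claw":1},{"travel":[-0.029,0,0.003],"turn":0,"claw":1},{"travel":[-0.035,0,0.004],"turn":0,"claw":1},{"travel":[-0.038,0,0.004],"turn":0,"claw":1},{"travel":[-0.038,0,0.004],"turn":0,"claw":1}]'; python3 -m pendant '[{"travel":[0,-0.006,0],"turn":0,"claw":1},{"travel":[0,-0.015,-0.002],"turn":0,"claw":1},{"travel":[0,-0.025,-0.003],"turn":0,"claw":1},{"travel":[0,-0.035,-0.003],"turn":0,"claw":1},{"travel":[0,-0.045,-0.002],"turn":0,"claw":1},{"travel":[0,-0.054,-0.001],"turn":0,"claw":1},{"travel":[0,-0.061,0],"turn":0,"claw":1},{"travel":[0,-0.061,0],"turn":0,"claw":1}]'
```

```text
time_s: 13.9
tcp_pos: [0.6332, -0.2342, 0.2426]
tcp_rot: [[-0.014, 1.0, -0.001], [1.0, 0.014, -0.0], [-0.0, -0.001, -1.0]]
contact_force: [-0.4, -1.0, -2.0]
opening: 0.0352
gripper_force: 12.0
time_s: 14.7
tcp_pos: [0.5717, -0.234, 0.2433]
tcp_rot: [[-0.015, 1.0, 0.0], [1.0, 0.015, 0.0], [0.0, 0.0, -1.0]]
contact_force: [3.0, -0.1, 2.6]
opening: 0.0355
gripper_force: 12.0
```

```bash
python3 -m pendant '[{"travel":[0,0,0],"turn":0,"claw":0.1},{"travel":[0,0,0],"turn":0,"claw":-0.4},{"travel":[0,0,0],"turn":0,"claw":-0.8},{"travel":[0,0,0],"turn":0,"claw":-0.8},{"travel":[0,0,-0.015],"turn":0,"claw":-0.8},{"travel":[0,0,-0.05],"turn":0,"claw":-0.8},{"travel":[0,0,-0.1],"turn":0,"claw":-0.8},{"travel":[0,0,-0.15],"turn":0,"claw":-0.8}]'; python3 -m pendant '[{"travel":[0,0,-0.05],"turn":0,"claw":-0.8},{"travel":[0,0,-0.1],"turn":0,"claw":-0.8},{"travel":[0,0,-0.1],"turn":0,"claw":-0.8},{"travel":[0,0,-0.1],"turn":0,"claw":-0.8},{"travel":[0,0,-0.1],"turn":0,"claw":-0.8},{"travel":[0,0,-0.1],"turn":0,"claw":-0.8},{"travel":[0,0,-0.1],"turn":0,"claw":-0.8},{"travel":[0,0,-0.1],"turn":0,"claw":-0.8}]';python3 - <<'E'
from h import *
from bench import arm
cv2.imwrite("pics/s5.png",arm.get_image("scene")["image"][130:330,200:400,::-1].repeat(3,0).repeat(3,1))
E
```

```text
time_s: 15.5
tcp_pos: [0.5717, -0.2339, 0.3938]
tcp_rot: [[-0.015, 1.0, -0.003], [1.0, 0.015, 0.001], [0.001, -0.003, -1.0]]
contact_force: [1.8, -0.3, 0.7]
opening: 0.0788
gripper_force: 0.0
time_s: 16.3
tcp_pos: [0.5723, -0.2342, 0.492]
tcp_rot: [[-0.015, 1.0, -0.002], [1.0, 0.015, 0.001], [0.001, -0.002, -1.0]]
contact_force: [0.2, 0.5, 0.4]
opening: 0.0793
gripper_force: 0.0
```

View pics/s5.png

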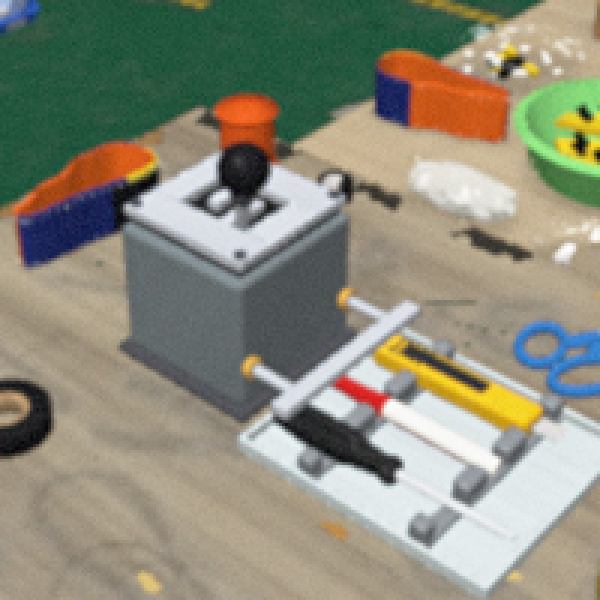

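The ball, at (244,170), stands at the near end of the right lane. The bar, from (275,405) to (415,310), is over the tool ends, and all three tools are seated.

```bash
python3 -c "from bench import arm;print(arm.finish_job())"
```

```text
the job is handed in; nothing more can be done
None
```

I handed the job in at about 16 s of the 56 s limit. The last picture shows the screwdriver seated in the near notches, the lever at the near end of the right lane with the bar over the tools, and the pen and cutter in their notches; the arm kept clear of the tape, and `finish_job()` returned no verdict.

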